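# Drive a rasp's tang into its wooden handle and stand the tool in the rack

## Robot

A 6-joint arm with a two-finger parallel gripper is mounted at the origin on a cart in front of the work surface, level with it; the furniture and walls round the work are solid. World frame = base frame: x ahead of the robot, y to its left, z up, the work surface at z = 0. Lengths are in mm, angles in degrees, forces in N, time in s.
With the tool pointing down it reaches from about 350 to 850 mm from the base axis. Payload 8.1 kg.
Tool frame: the origin (TCP) lies midway between the tips of the shut fingers; the grasp point (between the pads) lies 19 mm behind it; z points along the fingers, y is the line along which they close (so a half turn about z gives the same grasp; the last joint's range is limited). The gripper opens to 85 mm and grips with 20 to 120 N. Pads are 22 mm wide; open, the fingers measure 114 mm over their backs; the gripper's body (76 mm by 85 mm) begins 54 mm behind the grasp point. The pads swing forward as they close: fully open they stand 13 mm farther back than shut.
Start: joints at [-75.653, 7.471, 85.268, -0, 87.261, -4.893], TCP at [197.735, -566.486, 231.292] pointing down, gripper open.
Joint ranges: [-169.43, 169.43], [-51.17, 129.36], [1.28, 143.12], [-76.62, 256.62], [0, 156.53], [-152.29, 152.29]. Speed limits (degrees/s): [136.94, 136.94, 159.86, 180, 180, 180].

## Interface

Orientations are given as [roll, pitch, yaw] about the fixed x, y, z axes, in that order (R = Rz(yaw) Ry(pitch) Rx(roll)).
In Python, from bench import sense, snapshot, order, finder gives the robot as it stands.
- The arm moves only by the tool send_rows, never from a script. Its argument "steps" is a list of rows, each a list of 2 entries, a list of its own where there are three numbers: the shift along the world's x, y, z in units of 30 mm (1.0 is 30 mm), then the turn, a rotation vector about the world's x, y, z in rad. In form: [[[dx, dy, dz], [wx, wy, wz]], ...]. A call has 1 to 10 rows; each row is the pose to reach, as a shift and turn from the pose commanded when the call began; what a row does not reach only later rows make up. A row lasts 1/8 s, in which the tool goes at most 62.5 mm and 10.7 degrees, less where a joint would pass 70% of its speed; a pose out of reach is approached as far as the arm can. A call with a gripper value outside its range is refused whole. "fingers" is the closure, from 0 (fully open) to 1 (shut), set as the call begins (left out, the last holds). The fingers move at their own pace and stop on an object; "squeeze" is the grip in N (left out, the last holds). Time passes only in rows, so rows that repeat a pose let the fingers close. It gives the time, the measured TCP pose, the force, the opening and the grip force at its end, in the units of the state.
- sense(): the state, without advancing time (a new reading comes with each control period).
- snapshot(name): name is "side" or "top"; returns a dict with "img" (420x560x3 uint8, red, green, blue), "K" (3x3 intrinsics, pixels), "k1" (the pictures are not rectified: a ray, as slopes to the right and down, at radius r is drawn at 1 + k1 r^2 times it, then the intrinsics apply), "pose" (4x4, takes a point from camera to world coordinates). Camera axes: x right, y up, looking along -z (the intrinsics and any distortion apply to the point x, -y, -z); pixel columns grow to the right and rows downward; lengths in mm; the calibration is good to about 2 mm. A picture is of the moment at which its call begins. There is no depth.
- order.hand_in(): hands the job in; it is judged then, once.
Trained networks look in the newest picture that a camera, given by its name, has taken for a name from the list of things; names that differ only in an ending like _2 or _b are one class to them, and where a whole thing is asked for, a point or a joint stands for the part that bears it (a point fixed in the world has none). Each returns a list of dicts, best first, with "confidence" (0 to 1); they miss things now and then, are a little off and sometimes report something else, mostly with a low value. They report only what shows in the picture. A call takes as long as a camera call. They do not tell look-alikes from the thing itself.
- finder.find_in(label, camera): "box" ([left, top, width, height] as shares, 0 to 1, of the picture: columns of its width, rows of its height, round what is visible of it).
- finder.trace(label, camera): "mask" (420x560 bool, what is visible of it) and "box" ([left, top, width, height] as shares, 0 to 1, of the picture: columns of its width, rows of its height, round what is visible of it).
- finder.pinpoint(label, camera): "at" ([column, row] as shares, 0 to 1, of the picture: columns of its width, rows of its height: a listed point, or the origin of a listed thing).
The state is a dict: "time": time; "joint_pos": joint angles; "qd": joint speeds; "joint_efforts": joint torques, N m; "tool_pos": TCP position; "tcp_rot": TCP orientation; "ft_force": force on the tool from outside, world axes, zero at the start; "wrist_torque": the same for the moment, N m; "finger_gap": finger opening in mm; "grip_force": force on a finger pad.
Only numpy, scipy, OpenCV 4.12 (cv2) and the standard library are available. Lean on these libraries where they do the work, as an engineer would, in place of code of your own. Each camera call takes 0.05 s, during which the arm holds its last target. There are 200 camera calls.

## Task

Fit the loose rasp to its handle: lift it from the stand, put its tapered tang into the handle waiting upright in the spring block, and push or tap it home by feel with a firm push of about two kilograms (three can split the wood). Then draw the handle up out of the block by the blade alone, so that you see the tang grips without a hand on the handle, and set the finished tool down gently, upright in the empty middle hole of the stand; drop nothing and push nothing else about.

Things in the scene. Friction and masses are not known exactly. Their poses are not given: they have to be found in the camera images.
- rasp: dark steel rasp, loose, standing tang down in an end hole of the stand, its shoulders on the top board. Origin at the tang's tip, z up the blade. Round tapered tang: 60 mm long, diameter 7 mm at the tip, 14.2 mm at the shoulder. Blade above: 94 mm at 20 mm (its x) by 10 mm (its y), then 16 mm of narrower end; 115 g. Take it by its flat faces (across y), over 40 mm above the shoulder
- rasp_shoulder (a point): on the rasp's axis at the foot of the blade, 60 mm above the tang's tip; the blade reaches from here to 110 mm above
- handle: turned brown wooden handle with a brass ferrule, loose, upright in the block. 110 mm tall, diameter 32 mm up to 56 mm height, 25 mm at the ferrule, 130 g. Origin at the centre of its butt, z up to the mouth. A push of over 26 N on the tang can split it, when setting the tool down too. Not to be touched by the fingers
- handle_mouth (a point): centre of the bore's mouth on the ferrule, 110 mm above the butt. Tapered bore, 12 to 14 mm wide at the mouth. Worn: the tang bites with anything from 42 to 56 mm inside (shoulder 4 to 18 mm above the mouth; it never reaches it), to be felt, then sinks about 1 mm for 25 N. It then holds a pull of over 0.6 of the strongest push; it takes 14 to 18 N of push to hold well enough
- grip_block: dark wooden block, fixed, 90 x 90 mm, 50 mm high, origin under its centre. In it a bore 35 mm wide, floor at 12 mm height, where the handle stands; four spring plungers with brass knobs (one in each side, to 59 mm from the centre, at 32 mm height) hold the handle: drawing it up takes about 9 to 14 N with its weight, over the first 25 mm
- stand: light wooden tool stand, fixed, 84 mm (its x) by 232 mm (its y), origin under its centre. Top board 72 mm high (cheeks 76 mm), foot board 10 mm high. Holes in the top board on its centre line: rasp at y = +70 mm (17 mm wide), empty handle hole at y = 0 (39 mm wide), small file at y = -70 mm
- stand_handle_hole (a point): centre of the empty middle hole at the level of the top board's upper face, 72 mm high; a handle set in it stands on the foot board, 62 mm lower
- needle_file: bystander: small finished file, thin dark rod on a brown handle 26 mm thick, loose in the other end hole of the stand, top 152 mm above the table. Origin at its butt
- stain_bottle: bystander: small cream bottle with ribbed cap, 38 mm wide, 59 mm tall, loose; origin under its centre
- tape_roll: bystander: roll of brown paper tape lying flat, 60 mm wide, 24 mm tall, loose; origin under its centre
- small_tile: bystander: small relief tile with painted landscape, 62 x 59 x 13 mm, loose; origin under its centre
Things that resemble listed ones, but are neither listed nor needed, are in the scene too. There is more than one size of the rasp; the job needs the smaller.

How it is judged:
By the outcome, as a careful person would: the job done as asked, in the order asked, and still so for the second after the job is handed in, with the robot touching nothing.
It also fails if it takes over 40 s, if anything falls off the work surface, if the arm or the gripper's body presses on something with over 40 N, if the wrist force passes 120 N, or if a joint passes its speed limit or range.

## Working session

There is one attempt and no reset: what is moved stays moved. The work goes in short steps, Python scripts to look and compute and a tool call to move; the robot and the scene stay as the last step left them, time stands still between calls to the robot, and variables do not carry over. Pictures are saved under pics/ and viewed, at most 10 in all, crops included, and the job is handed in when it is done.

Besides the shell and the picture viewer there is one more tool, called after "Request:" as a command line: name --argument value ..., lists and objects as JSON in quotes. send_rows: Moves the arm, as the interface text tells. Its arguments: {"type":"object","properties":{"steps":{"type":"array"},"fingers":{"type":"number"},"squeeze":{"type":"number"}},"required":["steps"]}

```bash
mkdir -p pics; ls; cat > h.py <<'E'
import numpy as np, cv2
from bench import sense, snapshot, order, finder
def ray(s,uv):
    K=np.array(s["K"],float);k=s["k1"];P=np.array(s["pose"])
    d=np.array([(uv[0]-K[0,2])/K[0,0],(uv[1]-K[1,2])/K[1,1]]);u=d.copy()
    for _ in range(30): u=d/(1+k*(u@u))
    v=P[:3,:3]@np.array([u[0],-u[1],-1]);return P[:3,3],v/np.linalg.norm(v)
def atz(s,uv,z):
    o,v=ray(s,uv);return o+v*(z-o[2])/v[2]
def proj(s,p):
    K=np.array(s["K"],float);P=np.array(s["pose"]);c=P[:3,:3].T@(np.array(p,float)-P[:3,3])
    u=np.array([c[0],-c[1]])/-c[2];u=u*(1+s["k1"]*(u@u));return np.array([K[0,0]*u[0]+K[0,2],K[1,1]*u[1]+K[1,2]])
def tri(s1,a,s2,b):
    o1,v1=ray(s1,a);o2,v2=ray(s2,b);A=np.stack([v1,-v2],1);t=np.linalg.lstsq(A,o2-o1,rcond=None)[0]
    p,q=o1+t[0]*v1,o2+t[1]*v2;return (p+q)/2,np.linalg.norm(p-q)
E
python3 - <<'E'
from h import *
S={}
for n in("side","top"):
    S[n]=snapshot(n);cv2.imwrite(f"pics/{n}0.png",S[n]["img"][:,:,::-1]);print(n,np.round(S[n]["pose"],2).tolist(),S[n]["K"],S[n]["k1"])
for l in("rasp","rasp_shoulder","handle","handle_mouth","grip_block","stand","stand_handle_hole","needle_file","stain_bottle","tape_roll","small_tile"):
    for n in S:
        print(l,n,[(round(r["confidence"],2),np.round(np.array(r["at"])*[560,420],1).tolist()) for r in finder.pinpoint(l,n)[:3]])
print(sense())
E
```

```text
pics
side [[0.98, 0.11, -0.19, 366.12], [-0.22, 0.53, -0.82, -722.79], [0.01, 0.84, 0.54, 662.68], [0.0, 0.0, 0.0, 1.0]] [[536.23688405   0.         273.94331982]
 [  0.         536.23688405 213.26460018]
 [  0.           0.           1.        ]] 0.06322107454663319
top [[-0.02, 0.99, -0.16, 415.34], [-1.0, -0.02, -0.03, 99.99], [-0.04, 0.16, 0.99, 948.81], [0.0, 0.0, 0.0, 1.0]] [[385.21101915   0.         282.28149966]
 [  0.         385.21101915 204.85620098]
 [  0.           0.           1.        ]] 0.0022776167948145476
rasp side [(0.92, [251.6, 205.7]), (0.91, [297.5, 202.8])]
rasp top [(0.61, [215.3, 175.2]), (0.45, [219.7, 217.0])]
rasp_shoulder side [(0.63, [297.5, 175.9])]
rasp_shoulder top [(0.66, [209.1, 165.8]), (0.5, [210.8, 211.5])]
handle side [(0.72, [249.8, 264.1]), (0.18, [222.8, 193.5])]
handle top [(0.6, [290.2, 231.0])]
handle_mouth side [(0.96, [248.6, 212.4]), (0.37, [327.2, 296.8])]
handle_mouth top [(0.56, [299.0, 224.2])]
grip_block side [(0.85, [246.4, 265.9])]
grip_block top [(0.77, [297.0, 231.4])]
stand side [(0.86, [227.8, 219.0])]
stand top [(0.56, [
[... 452 characters left out ...]
81.7])]
{'time': 1.2, 'joint_pos': array([-7.56526884e+01,  7.47305994e+00,  8.52688860e+01, -1.52217073e-03,
        8.72608009e+01, -4.89208830e+00]), 'qd': array([ 0.03244149,  0.02908293,  0.0232604 , -0.02313316, -0.00379582,
       -0.06045657]), 'joint_efforts': array([ 1.33002293e-03, -5.69328690e+01, -5.00853395e+01,  1.12654931e-05,
        1.37050371e-03, -3.54659005e-05]), 'tool_pos': array([ 197.72986466, -566.47761923,  231.26204088]), 'tcp_rot': array([-1.79997133e+02,  1.28063563e-03,  1.92394727e+01]), 'ft_force': array([ 0.27915636, -0.17356222, -0.41056308]), 'wrist_torque': array([-0.03828547,  0.02509104, -0.03588183]), 'grip_force': 0.0, 'finger_gap': 85.28394527111568}
```

View pics/side0.png

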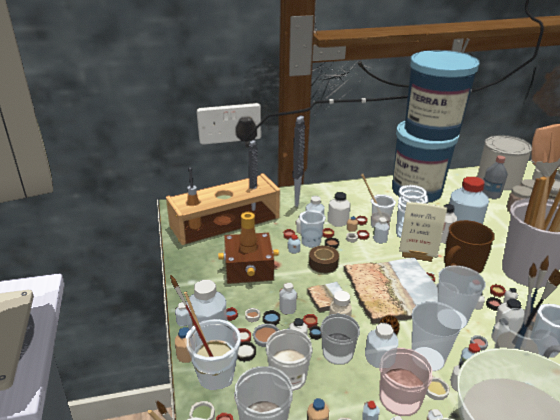

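View pics/top0.png

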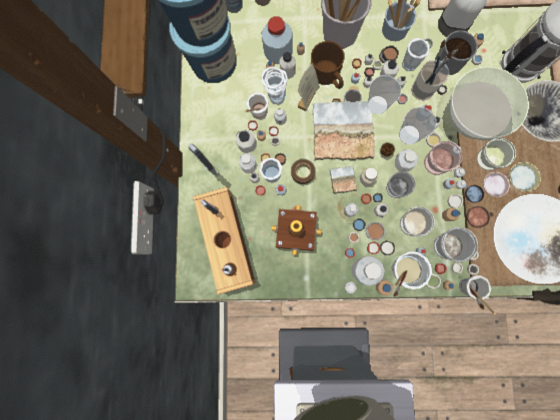

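The side picture shows the stand with the small rasp (252,165), the handle in the block (248,215), the file (192,185) and the bigger look-alike rasp at (298,165). In the top picture the stand is at (225,240), its rasp at (211,210), and the block at (297,230).

```bash
python3 - <<'E'
from h import *
S={n:snapshot(n) for n in("side","top")}
a,b=S["side"],S["top"]
def px(l,n,i=0):
    return np.array(finder.pinpoint(l,n)[i]["at"])*[560,420]
for l,z in(("handle_mouth",122),("grip_block",0),("stand_handle_hole",72),("needle_file",10),("stain_bottle",0),("tape_roll",0),("small_tile",0),("stand",0)):
    try:
        p,q=px(l,"side"),px(l,"top");print(l,[np.round(x,1).tolist() for x in tri(a,p,b,q)],atz(a,p,z)[:2].round(1),atz(b,q,z)[:2].round(1))
    except Exception as e: print(l,e)
def crop(s,n,x,y,w,h,f):
    cv2.imwrite(f"pics/{n}.png",cv2.resize(s["img"][y:y+h,x:x+w,::-1],None,fx=f,fy=f,interpolation=cv2.INTER_CUBIC))
crop(b,"topc",180,175,150,120,5)
crop(a,"sidec",160,110,150,175,3.4)
E
```

```text
handle_mouth [[528.0, -35.1, 224.8], 103.2] [500.4 105.1] [604.4 -57.5]
grip_block [[502.2, 95.4, 12.1], 7.3] [500.9 110.4] [507.  95.]
stand_handle_hole [[480.6, 266.6, 62.4], 3.1] [480.3 250.8] [478.4 264.9]
needle_file [[412.8, 254.4, 15.4], 4.2] [415.2 262.4] [410.6 255.4]
stain_bottle [[631.5, -80.4, -2.4], 6.9] [634.2 -82.4] [627.5 -79.3]
tape_roll [[659.4, 74.8, -2.3], 6.4] [654.9  71.5] [662.1  74.4]
small_tile [[629.1, -19.4, -0.7], 0.8] [628.4 -20.2] [629.3 -19.3]
stand [[478.2, 275.3, -7.0], 10.2] [482.1 264.9] [472.7 274.5]
```

View pics/topc.png

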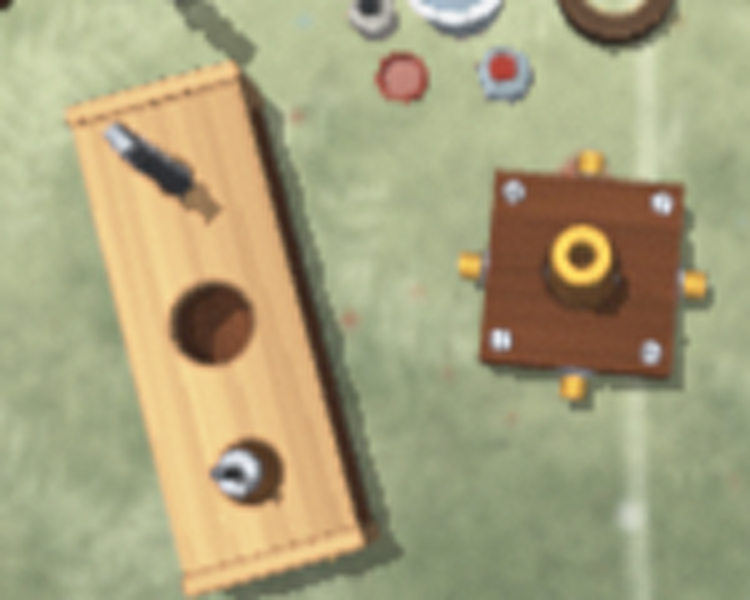

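View pics/sidec.png

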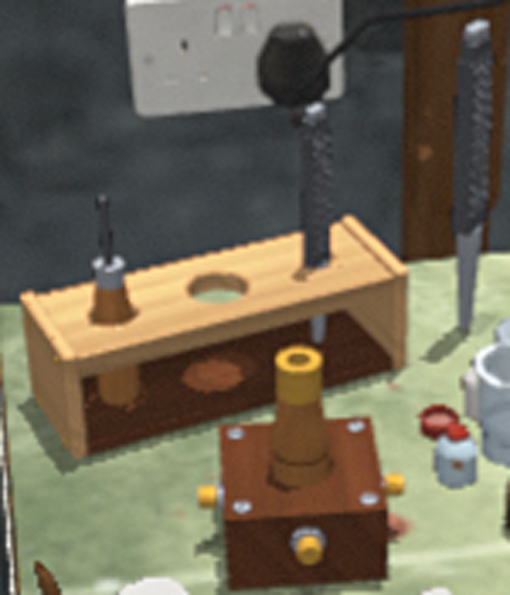

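The crops show clearly the hole at crop (213,322), mouth (582,255) and block corners in top. In side, the rasp foot is at crop (317,265), its tip at (314,105), and the mouth at (299,359).

```bash
python3 - <<'E'
from h import *
a,b=snapshot("side"),snapshot("top")
T=lambda x,y:np.array([180+(x+.5)/5-.5,175+(y+.5)/5-.5]); D=lambda x,y:np.array([160+(x+.5)/3.4-.5,110+(y+.5)/3.4-.5])
def show(n,q,p,z):
    print(n,"top",atz(b,q,z)[:2].round(1) if q is not None else "","side",atz(a,p,z)[:2].round(1) if p is not None else "", [np.round(v,1).tolist() for v in tri(a,p,b,q)] if q is not None and p is not None else "")
show("hole",T(213,322),D(218,288),72)
show("mouth",T(582,255),D(299,359),122)
show("raspfoot",None,D(317,267),72)
show("rasptop",T(118,133),D(314,105),182)
for c in((497,170),(685,185),(672,378),(480,362)): show("blk",T(*c),None,50)
for c in((222,428),(372,420),(386,512),(230,515)): show("blkS",None,D(*c),50)
for c in((68,115),(238,65),(368,540),(188,590)): show("st",T(*c),None,76)
for c in((22,293),(347,217),(407,270),(75,360)): show("stS",None,D(*c),76)
# larger look
for n,s in(("side",a),("top",b)):
    for r in finder.trace("rasp",n)[:3]:
        m=r["mask"];ys,xs=np.nonzero(m);c=np.cov(xs,ys);print(n,round(r["confidence"],2),np.array(r["box"])*[560,420,560,420],xs.mean(),ys.mean(),m.sum())
E
```

```text
hole top [482.1 268.4] side [480.9 264.4] [[481.9, 269.0, 69.3], 0.9]
mouth top [504.1  99.1] side [503.6  97.3] [[504.1, 99.1, 120.8], 0.3]
raspfoot top  side [546.9 277.7] 
rasptop top [551.4 286.9] side [548. 286.] [[549.8, 287.1, 181.6], 3.2]
blk top [553.  138.3] side  
blk top [543.9  49.9] side  
blk top [453.9  58.7] side  
blk top [462.9 147.5] side  
blkS top  side [465.2 143.3] 
blkS top  side [552.2 133.3] 
blkS top  side [541.3  46.2] 
blkS top  side [457.8  61.2] 
st top [579.2 336.3] side  
st top [601. 257.] side  
st top [383.4 197.2] side  
st top [362.7 277.8] side  
stS top  side [360.5 276.2] 
stS top  side [577.7 332.3] 
stS top  side [601.2 255.6] 
stS top  side [386.6 192.9] 
side 0.67 [293.104 115.206  11.816  90.3  ] 297.7093908629442 156.12690355329948 788
side 0.61 [248.976 141.288   6.72   68.712] 252.07981220657277 167.1056338028169 426
top 0.54 [188.272 144.69   28.672  30.492] 201.75107296137338 157.40772532188842 233
top 0.2 [292.824 220.416   9.912  18.186] 296.29473684210524 227.68421052631578 190
```

```bash
python3 - <<'E'
from h import *
a,b=snapshot("side"),snapshot("top")
def sil(s,x,y,yaw,f=8,org=(0,0),size=(1,1)):
    c,n=np.cos(yaw),np.sin(yaw);m=np.zeros((size[1]*f,size[0]*f),np.uint8)
    for (wx,wy,z0,z1) in((10,5,72,166),(6,5,166,182)):
        P=[proj(s,[x+c*u-n*v,y+n*u+c*v,z]) for u in(-wx,wx) for v in(-wy,wy) for z in(z0,z1)]
        h=cv2.convexHull(((np.array(P)-org+.5)*f).astype(np.int32));cv2.fillConvexPoly(m,h,1)
    return cv2.resize(m.astype(np.float32),size,interpolation=cv2.INTER_AREA)
org=(195,192);sz=(35,28)
I=b["img"][192:220,195:230].astype(float);
# wood light: R-B large & bright; steel: low saturation
sat=I[:,:,0]-I[:,:,2]
d=(sat<35).astype(np.float32)
for r in sat.astype(int)[4:24,3:27]: print(*("%4d"%v for v in r))
res=[]
for yaw in np.arange(0,180,5):
    best=min((np.abs(sil(b,549.5+dx,286.5+dy,np.radians(yaw),8,org,sz)-d)[4:24,3:27].sum(),dx,dy) for dx in(-4,-2,0,2,4) for dy in(-4,-2,0,2,4))
    res.append((best,yaw))
print(sorted(res,key=lambda t:t[0][0])[:8])
m=[r for r in finder.trace("rasp","side") if abs(np.nonzero(r["mask"])[1].mean()-252)<6]
if m:
    d2=m[0]["mask"][135:215,235:270].astype(np.float32); print(d2.sum(1).astype(int).tolist())
    cut=slice(0,48);res=[]
    for yaw in np.arange(0,180,5):
        best=min((np.abs(sil(a,549+dx,285+dy,np.radians(yaw),8,(235,135),(35,80))-d2)[cut].sum(),dx,dy) for dx in(-4,-2,0,2,4) for dy in(-4,-2,0,2,4))
        res.append((best,yaw))
    print(sorted(res,key=lambda t:t[0][0])[:8])
E
```

```text
96   95   95   96   96   97   98   96   89   87   90   95   92   94   96   97   97   97   96   96   94   96   95   96
  97   98   97   97   96   87   93   94   95   96   95   96   96   97   97   97   96   95   98   96   96   96   96   96
  97   87   84   91   95   93   98   99   98   97   97   95   96   95   97   97   97   97   97   96   97   98   96   96
  93   96   96   87   66   52   79   98   98   96   98   97   97   96   97   98   96   96   97   96   96   97   96   95
  98   98   90   54    7   -5   19   63   84   97   99   99   98   96   96   97   98   97   97   96   96   96   96   96
  97   93   71    8  -14  -15  -11   10   45   79   90   96   98   96   96   96   95   96   96   95   95   94   97   94
  98   95   76   10  -14  -14  -12   -9    1   26   49   81   98   98   97   96   96   96   96   96   95   98   98   96
  97   96   94   68   -3  -13  -12  -12  -10   -4    8   39   71   93   97   99   96   97   99   99   97   97   95   96
  97   98   98   89   36    2  -13  -11   -7   -5   -3    2   15   52   85   97   98   96   98   96   98   97   96   96
  96   97   96   94   
[... 1605 characters left out ...]
4(70)), ((np.float32(41.03125), 0, 0), np.int64(35))]
[0, 0, 0, 0, 0, 0, 3, 5, 6, 7, 7, 8, 8, 8, 9, 9, 9, 9, 9, 9, 9, 9, 9, 9, 9, 9, 9, 9, 9, 9, 9, 9, 9, 9, 9, 9, 9, 9, 9, 10, 10, 10, 10, 10, 10, 10, 10, 10, 10, 10, 10, 9, 8, 7, 4, 0, 0, 0, 0, 0, 0, 0, 0, 0, 0, 0, 0, 0, 2, 4, 4, 4, 4, 3, 1, 0, 0, 0, 0, 0]
[((np.float32(28.609375), -2, -2), np.int64(115)), ((np.float32(29.078125), -2, -2), np.int64(110)), ((np.float32(30.78125), -2, -2), np.int64(50)), ((np.float32(32.734375), -2, -2), np.int64(45)), ((np.float32(33.71875), -2, -4), np.int64(120)), ((np.float32(34.671875), -2, -2), np.int64(170)), ((np.float32(35.78125), -2, -2), np.int64(40)), ((np.float32(36.53125), -2, -4), np.int64(165))]
```

```bash
python3 - <<'E'
from h import *
import pickle
a,b=snapshot("side"),snapshot("top");pickle.dump((a,b),open("s.pkl","wb"))
print("base",atz(a,(297.3,206.5),0),atz(b,(215.5,173.5),0))
print("top",tri(a,(299.5,117),b,(192,146)))
print("plug",tri(a,(246,128),b,(152,205)), "post", atz(b,(180,165),0), sense()["time"])
E
```

```text
base [654.36375286 295.49660383   0.        ] [654.58323091 300.91519895   0.        ]
top (array([655.00491339, 302.24508375, 219.22410266]), np.float64(3.0422372503956066))
plug (array([552.42553867, 400.48922913, 159.77685032]), np.float64(5.5078839811048965)) post [6.79276644e+02 3.92837070e+02 1.13686838e-13] 2.55
```

Request:
send_rows --steps '[[[1,2,1.5],[0,0,0.1]],[[11.7,28.4,1.6],[0,0,0.537]],[[11.7,28.4,1.6],[0,0,0.537]],[[11.7,28.4,1.6],[0,0,0.537]],[[11.7,28.4,1.6],[0,0,0.537]],[[11.7,28.4,1.6],[0,0,0.537]],[[11.7,28.4,1.6],[0,0,0.537]],[[11.7,28.4,1.6],[0,0,0.537]]]'

```text
time: 3.55
tool_pos: [386.3, -113.0, 273.2]
tcp_rot: [179.9, -0.0, 50.0]
ft_force: [1.8, -0.7, -0.2]
finger_gap: 85.7
grip_force: 0.0
```

Request:
send_rows --steps '[[[5.2,12.8,-0.4],[0,0,0]],[[5.2,12.8,-0.4],[0,0,0]],[[5.2,12.8,-0.4],[0,0,0]],[[5.2,12.8,-0.4],[0,0,0]],[[5.2,12.8,-0.4],[0,0,0]],[[5.2,12.8,-0.4],[0,0,0]],[[5.2,12.8,-0.4],[0,0,0]],[[5.2,12.8,-0.4],[0,0,0]],[[5.2,12.8,-0.4],[0,0,0]]]'

```text
time: 4.68
tool_pos: [541.6, 268.8, 260.5]
tcp_rot: [-180.0, 0.0, 50.0]
ft_force: [0.5, -0.3, -0.2]
finger_gap: 85.5
grip_force: 0.0
```

Request:
send_rows --steps '[[[0.25,0.56,-0.5],[0,0,0]],[[0.25,0.56,-2.2],[0,0,0]],[[0.25,0.56,-3.8],[0,0,0]],[[0.25,0.56,-4.58],[0,0,0]],[[0.25,0.56,-4.58],[0,0,0]],[[0.25,0.56,-4.58],[0,0,0]]]'

```text
time: 5.42
tool_pos: [550.3, 285.6, 125.4]
tcp_rot: [179.9, -0.1, 50.0]
ft_force: [-0.4, 0.7, 0.4]
finger_gap: 85.6
grip_force: 0.0
```

Request:
send_rows --steps '[[[0,0,0],[0,0,0]],[[0,0,0],[0,0,0]],[[0,0,0],[0,0,0]],[[0,0,0],[0,0,0]],[[0,0,0],[0,0,0]],[[0,0,0],[0,0,0]]]' --fingers 1 --squeeze 25

```text
time: 6.18
tool_pos: [549.3, 286.0, 123.4]
tcp_rot: [-180.0, 0.0, 50.0]
ft_force: [-0.5, -0.5, 1.7]
finger_gap: 9.9
grip_force: 28.6
```

Request:
send_rows --steps '[[[0,0,0],[0,0,0]],[[0,0,0],[0,0,0]],[[0,0,0.3],[0,0,0]],[[0,0,1.2],[0,0,0]],[[0,0,2.6],[0,0,0]],[[0,0,4.2],[0,0,0]],[[-0.1,-0.6,4.5],[0,0,0]],[[-0.5,-2.3,4.5],[0,0,0]],[[-0.9,-4,4.5],[0,0,0]],[[-1.3,-5.4,4.5],[0,0,0]]]' --squeeze 90

```text
time: 7.42
tool_pos: [509.2, 121.7, 257.3]
tcp_rot: [-180.0, 0.1, 50.0]
ft_force: [0.9, -0.2, -1.5]
finger_gap: 8.8
grip_force: 87.6
```

Request:
send_rows --steps '[[[-0.21,-0.86,0],[0,0,0]],[[-0.21,-0.86,0],[0,0,0]],[[-0.21,-0.86,0],[0,0,0]],[[-0.21,-0.86,0],[0,0,0]]]'

```text
time: 7.92
tool_pos: [504.0, 98.8, 258.0]
tcp_rot: [-180.0, 0.0, 50.1]
ft_force: [-0.3, -0.5, -0.7]
finger_gap: 9.1
grip_force: 87.6
```

```bash
python3 - <<'E'
from h import *
import pickle
a,b=snapshot("side"),snapshot("top");pickle.dump((a,b),open("s1.pkl","wb"))
q=sense();print(q["time"],q["tool_pos"],q["ft_force"],q["finger_gap"])
for n in("side","top"):
    for l in("rasp","rasp_shoulder","handle_mouth"):
        print(n,l,[(round(r["confidence"],2),np.round(np.array(r["at"])*[560,420],1).tolist()) for r in finder.pinpoint(l,n)[:3]])
cv2.imwrite("pics/s1.png",np.hstack([cv2.resize(a["img"][110:250,215:285,::-1],None,fx=4,fy=4,interpolation=cv2.INTER_CUBIC),cv2.resize(b["img"][170:270,250:350,::-1],(440,560),interpolation=cv2.INTER_CUBIC)]))
E
```

```text
8.025 [504.01860408  98.85726377 258.09767582] [ 0.07982699  0.68824563 -1.74373746] 8.801678098617526
side rasp [(0.68, [295.2, 206.5]), (0.58, [245.1, 202.4])]
side rasp_shoulder [(0.9, [298.3, 172.0]), (0.59, [247.7, 175.8])]
side handle_mouth [(0.86, [244.1, 212.0]), (0.24, [194.1, 224.9])]
top rasp [(0.64, [216.2, 173.3])]
top rasp_shoulder [(0.73, [206.0, 163.1])]
top handle_mouth [(0.51, [297.6, 225.2])]
```

View pics/s1.png

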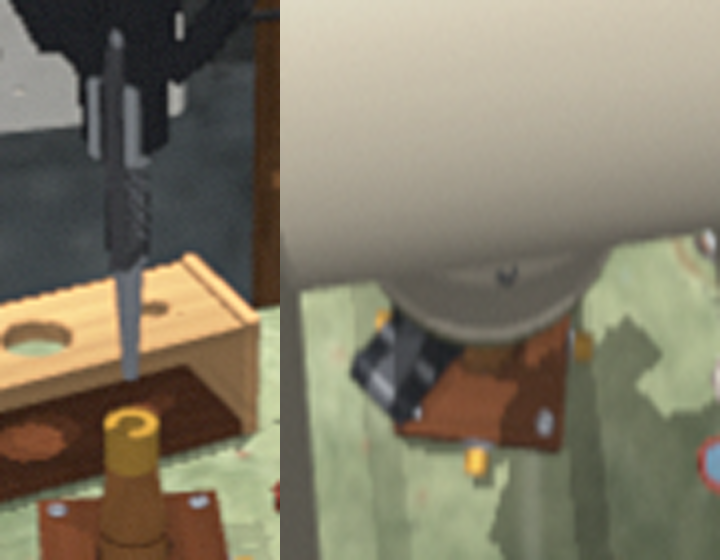

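The side crop (left, 4x) shows the tang tip at (131,378) above the mouth at (130,416), and the blade top at (116,38). The top view is hidden by the arm.

```bash
python3 - <<'E'
from h import *
import pickle
a,b=pickle.load(open("s1.pkl","rb"))
C=lambda x,y:np.array([215+(x+.5)/4-.5,110+(y+.5)/4-.5]); inv=lambda p:((np.array(p)+.5-[215,110])*4-.5).round(1)
tz=258.1-111.4
for z in(tz,tz+60,tz+154,tz+170): print("expected",z,inv(proj(a,[504,98.8,z])))
print("mouth exp",inv(proj(a,[503.9,98.3,122])), inv(proj(a,[503.9,98.3,92])),inv(proj(a,[503.9,98.3,50])))
g=a["img"][200:222,238:256].astype(int)
for r in g.sum(2)//3: print(*("%4d"%v for v in r))
E
```

```text
expected 146.70000000000002 [131.1 375.3]
expected 206.70000000000002 [128.6 259.5]
expected 300.70000000000005 [124.2  60.9]
expected 316.70000000000005 [123.4  24.7]
mouth exp [132.1 421.3] [133.2 474.8] [134.7 547. ]
 175  169  156  133  118   98   91   95  103  107  104   96   90   90   91   93   95   97
 124  108   90   89   86   86   88   97  105  104  105   96   94   94   99   95   97   93
  88   87   85   90   87   91   91   99  103  108  104   98   93   94   90   87   81   68
  88   91   92   94   93   94   97   99  106  109  102   91   78   68   62   55   39   40
  93   95   99   96   98   94   90   91   98  100   89   65   39   37   39   36   39   38
  98   93   92   88   86   74   65   52   46   54   45   43   32   37   38   39   39   37
  87   73   65   56   46   43   39   33   35   36   37   39   38   40   39   39   39   41
  44   38   38   31   39   42   35   35   38   37   36   40   41   43   36   41   44   43
  35   34   37   36   40   37   40   41   40   39   40   41   41   38   41   44   45   46
  37   37   38   42   41   40   41   39   42   35   39   37   42   40 
[... 399 characters left out ...]
  141  164  150  117   96   95   96  103  127  155  162  140   86   41
  42   37   52  126  161  157  120   87   85   89   88   86   91  136  164  159  110   46
  39   34   50  122  151  136  104   84   88   92   95   98  112  143  161  151  100   46
  39   37   43   93  103   90   86   86   86  102  122  129  146  158  152  128   80   41
  41   40   40   69   86   89   84   83   90  128  150  151  148  141  123   97   67   41
  45   42   43   71   85   88   91   93   91  104  114  115  106   95   87   84   64   38
  42   43   41   71   85   89   90   91   90   92   91   92   87   87   84   84   62   42
  43   40   37   72   88   89   92   94   94   93   90   89   91   88   83   83   67   41
```

The tip and the mouth show the same residual in the side view, so they are aligned to about 1 mm. I'm going in carefully.

Request:
send_rows --steps '[[[0,0,-0.5],[0,0,0]],[[0,0,-0.9],[0,0,0]],[[0,0,-1.2],[0,0,0]],[[0,0,-1.4],[0,0,0]],[[0,0,-1.4],[0,0,0]]]'

```text
time: 8.95
tool_pos: [503.7, 98.1, 215.7]
tcp_rot: [-180.0, 0.0, 50.0]
ft_force: [0.4, 0.3, -0.3]
finger_gap: 8.7
grip_force: 87.6
```

Request:
send_rows --steps '[[[0,0,-0.2],[0,0,0]],[[0,0,-0.4],[0,0,0]],[[0,0,-0.55],[0,0,0]],[[0,0,-0.65],[0,0,0]],[[0,0,-0.65],[0,0,0]]]'

```text
time: 9.57
tool_pos: [503.9, 98.1, 196.5]
tcp_rot: [-180.0, 0.0, 50.0]
ft_force: [0.5, 0.4, -1.9]
finger_gap: 8.7
grip_force: 87.6
```

Request:
send_rows --steps '[[[0,0,-0.08],[0,0,0]],[[0,0,-0.15],[0,0,0]],[[0,0,-0.15],[0,0,0]],[[0,0,-0.15],[0,0,0]]]'

```text
time: 10.07
tool_pos: [504.0, 98.1, 192.3]
tcp_rot: [-180.0, 0.0, 50.0]
ft_force: [0.2, 0.5, -0.9]
finger_gap: 8.6
grip_force: 87.6
```

Request:
send_rows --steps '[[[0,0,-0.02],[0,0,0]],[[0,0,-0.03],[0,0,0]]]'

```text
time: 10.32
tool_pos: [504.1, 98.2, 191.5]
tcp_rot: [180.0, -0.0, 50.0]
ft_force: [0.1, 0.4, -0.7]
finger_gap: 9.2
grip_force: 87.6
```

Request:
send_rows --steps '[[[0,0,-0.02],[0,0,0]],[[0,0,-0.03],[0,0,0]]]'

```text
time: 10.58
tool_pos: [504.0, 98.2, 190.5]
tcp_rot: [180.0, -0.0, 50.0]
ft_force: [0.0, 0.6, 0.0]
finger_gap: 9.0
grip_force: 87.5
```

Request:
send_rows --steps '[[[0,0,-0.02],[0,0,0]],[[0,0,-0.03],[0,0,0]]]'

```text
time: 10.82
tool_pos: [504.0, 98.1, 189.6]
tcp_rot: [-180.0, 0.0, 50.0]
ft_force: [-1.3, 0.9, -1.1]
finger_gap: 8.8
grip_force: 87.5
```

Request:
send_rows --steps '[[[0,0,-0.02],[0,0,0]],[[0,0,-0.03],[0,0,0]]]'

```text
time: 11.08
tool_pos: [504.0, 98.2, 188.7]
tcp_rot: [-180.0, 0.0, 50.0]
ft_force: [-0.5, 0.4, -0.2]
finger_gap: 8.8
grip_force: 87.5
```

Request:
send_rows --steps '[[[0,0,-0.02],[0,0,0]],[[0,0,-0.03],[0,0,0]]]'

```text
time: 11.32
tool_pos: [504.0, 98.1, 187.8]
tcp_rot: [-180.0, 0.0, 50.0]
ft_force: [0.1, 0.6, -0.5]
finger_gap: 8.9
grip_force: 87.5
```

Request:
send_rows --steps '[[[0,0,-0.02],[0,0,0]],[[0,0,-0.03],[0,0,0]]]'

```text
time: 11.58
tool_pos: [504.0, 98.1, 186.9]
tcp_rot: [-180.0, 0.0, 50.0]
ft_force: [-1.1, 1.2, -0.5]
finger_gap: 9.1
grip_force: 87.6
```

Request:
send_rows --steps '[[[0,0,-0.02],[0,0,0]],[[0,0,-0.03],[0,0,0]]]'

```text
time: 11.82
tool_pos: [504.0, 98.2, 186.0]
tcp_rot: [-180.0, 0.0, 50.0]
ft_force: [-1.1, 0.9, -0.6]
finger_gap: 8.7
grip_force: 87.6
```

Request:
send_rows --steps '[[[0,0,-0.02],[0,0,0]],[[0,0,-0.03],[0,0,0]]]'

```text
time: 12.08
tool_pos: [504.0, 98.1, 185.1]
tcp_rot: [-180.0, -0.0, 50.0]
ft_force: [-0.6, 1.4, -0.5]
finger_gap: 9.1
grip_force: 87.6
```

Request:
send_rows --steps '[[[-0.01,0.01,-0.02],[0,0,0]],[[-0.01,0.015,-0.03],[0,0,0]]]'

```text
time: 12.32
tool_pos: [503.8, 98.5, 184.3]
tcp_rot: [180.0, -0.0, 50.0]
ft_force: [0.2, 0.5, 1.6]
finger_gap: 8.8
grip_force: 87.7
```

Request:
send_rows --steps '[[[0,0,-0.02],[0,0,0]],[[0,0,-0.03],[0,0,0]]]'

```text
time: 12.58
tool_pos: [504.0, 98.6, 183.7]
tcp_rot: [180.0, -0.0, 50.0]
ft_force: [-1.5, 0.8, 3.8]
finger_gap: 9.3
grip_force: 87.8
```

Request:
send_rows --steps '[[[0,0,-0.015],[0,0,0]],[[0,0,-0.015],[0,0,0]]]'

```text
time: 12.82
tool_pos: [504.0, 98.6, 183.4]
tcp_rot: [180.0, -0.0, 50.0]
ft_force: [-0.8, -0.2, 4.7]
finger_gap: 8.7
grip_force: 88.3
```

Request:
send_rows --steps '[[[0,0,-0.015],[0,0,0]],[[0,0,-0.015],[0,0,0]]]'

```text
time: 13.08
tool_pos: [504.1, 98.6, 183.1]
tcp_rot: [180.0, -0.0, 50.0]
ft_force: [-2.2, 0.3, 7.1]
finger_gap: 9.4
grip_force: 88.7
```

Request:
send_rows --steps '[[[0,0,-0.02],[0,0,0]],[[0,0,-0.04],[0,0,0]],[[0,0,-0.04],[0,0,0]]]'

```text
time: 13.45
tool_pos: [504.3, 98.6, 182.6]
tcp_rot: [179.9, -0.1, 50.0]
ft_force: [-2.3, 0.9, 10.1]
finger_gap: 9.1
grip_force: 89.2
```

Request:
send_rows --steps '[[[0,0,-0.015],[0,0,0]],[[0,0,-0.03],[0,0,0]],[[0,0,-0.03],[0,0,0]]]'

```text
time: 13.82
tool_pos: [504.5, 98.6, 182.3]
tcp_rot: [179.9, -0.1, 50.0]
ft_force: [-4.2, -0.6, 14.0]
finger_gap: 8.7
grip_force: 89.6
```

Request:
send_rows --steps '[[[-0.02,0,-0.02],[0,0,0]],[[-0.03,0,-0.03],[0,0,0]],[[-0.03,0,-0.03],[0,0,0]]]'

```text
time: 14.2
tool_pos: [504.2, 98.7, 182.1]
tcp_rot: [179.8, -0.2, 50.0]
ft_force: [-2.7, 0.8, 15.9]
finger_gap: 9.3
grip_force: 90.0
```

```bash
python3 -c "
from h import *
q=sense();print(q['ft_force'],q['wrist_torque'],q['tool_pos'],q['time'])"
```

```text
[-2.73090669  0.7602484  15.9030612 ] [-0.07303859  0.90291846 -0.00320669] [504.20047406  98.65470381 182.11633449] 14.2
```

Request:
send_rows --steps '[[[-0.01,0,-0.02],[0,0,0]],[[-0.02,0,-0.035],[0,0,0]],[[-0.02,0,-0.035],[0,0,0]]]'

```text
time: 14.58
tool_pos: [504.1, 98.7, 181.8]
tcp_rot: [179.8, -0.2, 50.0]
ft_force: [-3.1, -0.0, 20.1]
finger_gap: 9.0
grip_force: 90.3
```

Request:
send_rows --steps '[[[0.02,0,0.05],[0,0,0]],[[0.04,0,0.1],[0,0,0]],[[0.05,0,0.15],[0,0,0]],[[0.05,0,0.2],[0,0,0]],[[0.05,0,0.24],[0,0,0]],[[0.05,0,0.28],[0,0,0]],[[0.05,0,0.32],[0,0,0]],[[0.05,0,0.36],[0,0,0]],[[0.05,0,0.4],[0,0,0]]]' --squeeze 100

```text
time: 15.7
tool_pos: [503.5, 98.5, 190.4]
tcp_rot: [-180.0, 0.0, 50.0]
ft_force: [-0.1, 0.0, -9.0]
finger_gap: 8.7
grip_force: 97.5
```

```bash
python3 - <<'E'
from h import *
a=snapshot("side");q=sense();print(q['ft_force'],q['tool_pos'],q['time'],q['wrist_torque'])
cv2.imwrite("pics/s2.png",cv2.resize(a["img"][130:290,195:305,::-1],None,fx=3.7,fy=3.7,interpolation=cv2.INTER_CUBIC))
E
```

```text
[-0.92783828 -0.34195263 -6.76695982] [503.70497851  98.58722708 190.70463016] 15.75 [-0.04558714  0.26862321 -0.01392146]
```

View pics/s2.png

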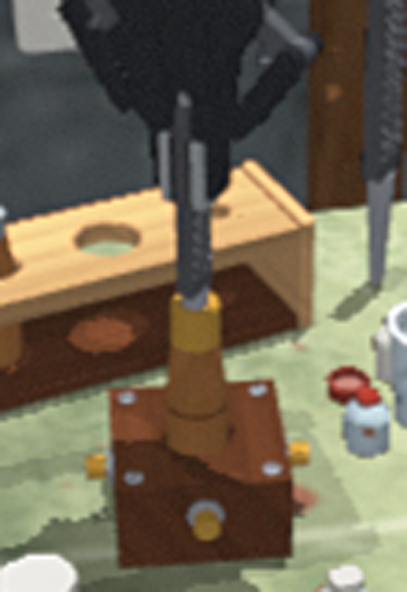

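The handle is rising with the blade: the ferrule at (195,320) sits tight under the shoulder, and the lower band shows above the block at (200,420). The grip holds, so I'm continuing slowly out of the springs.

Request:
send_rows --steps '[[[0,0,0.05],[0,0,0]],[[0,0,0.12],[0,0,0]],[[0,0,0.2],[0,0,0]],[[0,0,0.28],[0,0,0]],[[0,0,0.36],[0,0,0]],[[0,0,0.44],[0,0,0]],[[0,0,0.52],[0,0,0]],[[0,0,0.6],[0,0,0]],[[0,0,0.7],[0,0,0]],[[0,0,0.85],[0,0,0]]]'

```text
time: 17.0
tool_pos: [503.7, 98.6, 216.2]
tcp_rot: [-180.0, -0.0, 50.0]
ft_force: [-0.3, 0.7, -2.6]
finger_gap: 8.8
grip_force: 98.7
```

Request:
send_rows --steps '[[[0,0,0.3],[0,0,0]],[[0,0,0.8],[0,0,0]],[[0,0,1.4],[0,0,0]],[[0,0.15,1.8],[0,0,0]],[[-0.1,0.6,1.9],[0,0,0]],[[-0.2,1.4,1.9],[0,0,0]],[[-0.3,2.4,1.9],[0,0,0]],[[-0.45,3.5,1.9],[0,0,0]],[[-0.6,4.5,1.9],[0,0,0]],[[-0.7,5.2,1.9],[0,0,0]]]'

```text
time: 18.25
tool_pos: [481.6, 256.7, 272.3]
tcp_rot: [-179.9, 0.0, 50.1]
ft_force: [-0.1, -0.0, -2.3]
finger_gap: 8.8
grip_force: 98.7
```

Request:
send_rows --steps '[[[-0.04,0.3,0],[0,0,0]],[[-0.04,0.4,0],[0,0,0]],[[-0.04,0.4,0],[0,0,0]],[[-0.04,0.4,0],[0,0,0]]]'

```text
time: 18.75
tool_pos: [481.7, 265.9, 272.9]
tcp_rot: [180.0, 0.0, 50.0]
ft_force: [-0.0, -0.7, -2.1]
finger_gap: 8.7
grip_force: 98.7
```

```bash
python3 - <<'E'
from h import *
import pickle
a=snapshot("side");q=sense();print(q['ft_force'],q['tool_pos'],q['time'],q['wrist_torque'])
pickle.dump(a,open("s3.pkl","wb"))
p=q['tool_pos']; f=3.7
inv=lambda u:((np.array(u)+.5-[175,100])*f-.5).round(1)
bz=p[2]-169.7
print("butt",inv(proj(a,[p[0],p[1],bz])),"mouth",inv(proj(a,[p[0],p[1],bz+110])),"hole",inv(proj(a,[481.6,267,72])))
cv2.imwrite("pics/s3.png",cv2.resize(a["img"][100:255,175:285,::-1],None,fx=f,fy=f,interpolation=cv2.INTER_CUBIC))
E
```

```text
[ 0.55082936 -0.39876899 -2.480398  ] [481.73929714 265.93284397 272.93333754] 18.8 [ 0.02099367 -0.05275431  0.02377131]
butt [180.5 302. ] mouth [171.7 124.4] hole [182.3 348.1]
```

View pics/s3.png

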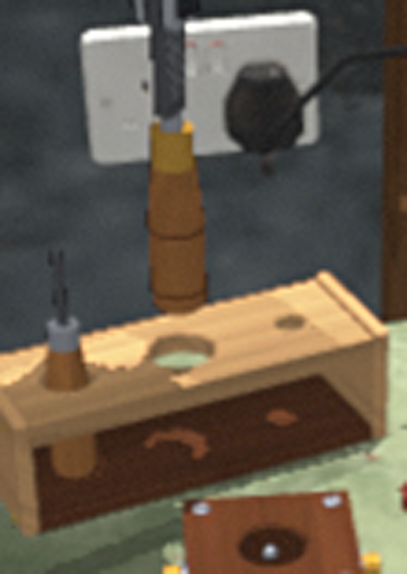

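The tool hangs over the stand with the butt at about (179,300). The hole is at (181,352), and the block is empty. I'll check the rim edges numerically.

```bash
python3 - <<'E'
from h import *
import pickle
a=pickle.load(open("s3.pkl","rb"));I=a["img"].astype(int)
for c in(220,223,226): print(c,[(r,*I[r,c]) for r in range(180,202)])
print([(c,*I[195,c]) for c in range(210,238)])
def ring(p,r): 
    P=np.array([proj(a,[p[0]+r*np.cos(t),p[1]+r*np.sin(t),p[2]]) for t in np.linspace(0,6.28,200)]);return P.min(0).round(2),P.max(0).round(2)
print("butt",ring([481.7,265.9,103.2],16),"hole",ring([481.6,267,72],19.5))
E
```

```text
220 [(180, np.int64(84), np.int64(52), np.int64(25)), (181, np.int64(109), np.int64(72), np.int64(40)), (182, np.int64(112), np.int64(72), np.int64(40)), (183, np.int64(107), np.int64(70), np.int64(38)), (184, np.int64(126), np.int64(90), np.int64(59)), (185, np.int64(205), np.int64(158), np.int64(110)), (186, np.int64(248), np.int64(206), np.int64(139)), (187, np.int64(233), np.int64(186), np.int64(128)), (188, np.int64(231), np.int64(184), np.int64(127)), (189, np.int64(226), np.int64(178), np.int64(123)), (190, np.int64(190), np.int64(147), np.int64(101)), (191, np.int64(135), np.int64(105), np.int64(73)), (192, np.int64(128), np.int64(99), np.int64(69)), (193, np.int64(134), np.int64(102), np.int64(72)), (194, np.int64(136), np.int64(106), np.int64(72)), (195, np.int64(148), np.int64(130), np.int64(95)), (196, np.int64(172), np.int64(181), np.int64(140)), (197, np.int64(181), np.int64(194), np.int64(151)), (198, np.int64(170), np.int64(178), np.int64(139)), (199, np.int64(140), np.int64(121), np.int64(88)), (200, np.int64(142), np.int64(111), np.int64(74)), (201, np.int64(144), n
[... 3147 characters left out ...]
1), np.int64(115)), (227, np.int64(154), np.int64(146), np.int64(110)), (228, np.int64(151), np.int64(143), np.int64(107)), (229, np.int64(150), np.int64(135), np.int64(100)), (230, np.int64(140), np.int64(119), np.int64(86)), (231, np.int64(128), np.int64(101), np.int64(69)), (232, np.int64(148), np.int64(113), np.int64(76)), (233, np.int64(200), np.int64(154), np.int64(106)), (234, np.int64(221), np.int64(171), np.int64(118)), (235, np.int64(220), np.int64(169), np.int64(116)), (236, np.int64(217), np.int64(168), np.int64(115)), (237, np.int64(215), np.int64(167), np.int64(115))]
butt (array([215.79, 177.6 ]), array([231.  , 185.05])) hole (array([214.78, 189.14]), array([233.01, 198.43]))
```

Request:
send_rows --steps '[[[0,0,-0.3],[0,0,0]],[[0,0,-0.7],[0,0,0]],[[0,0,-0.95],[0,0,0]],[[0,0,-1.05],[0,0,0]],[[0,0,-1.1],[0,0,0]],[[0,0,-1.15],[0,0,0]]]'

```text
time: 19.55
tool_pos: [481.7, 266.7, 238.7]
tcp_rot: [180.0, -0.0, 50.0]
ft_force: [0.5, 0.1, -2.6]
finger_gap: 8.9
grip_force: 98.7
```

Request:
send_rows --steps '[[[0,0,-0.15],[0,0,0]],[[0,0,-0.35],[0,0,0]],[[0,0,-0.5],[0,0,0]],[[0,0,-0.6],[0,0,0]]]'

```text
time: 20.05
tool_pos: [481.3, 266.5, 219.8]
tcp_rot: [-180.0, 0.0, 50.0]
ft_force: [-1.2, -0.9, -2.8]
finger_gap: 8.8
grip_force: 98.6
```

```bash
python3 - <<'E'
from h import *
a=snapshot("side");q=sense();print(q['ft_force'],q['tool_pos'],q['time'])
cv2.imwrite("pics/s4.png",cv2.resize(a["img"][130:240,165:285,::-1],None,fx=5,fy=5,interpolation=cv2.INTER_CUBIC))
E
```

```text
[-0.5037971   0.74011842 -2.99033332] [481.21893104 266.45318023 219.51246752] 20.1
```

View pics/s4.png

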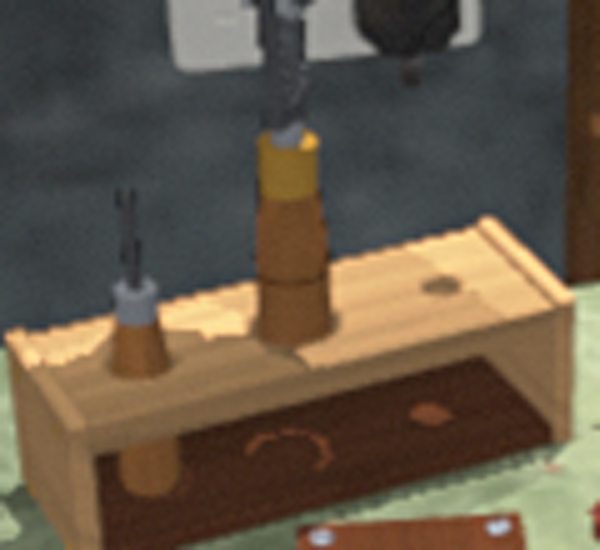

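The butt is well inside the hole at (295,335) and nothing is touching, so I'm lowering it.

Request:
send_rows --steps '[[[0,0,-0.25],[0,0,0]],[[0,0,-0.55],[0,0,0]],[[0,0,-0.8],[0,0,0]],[[0,0,-0.95],[0,0,0]],[[0,0,-1.05],[0,0,0]],[[0,0,-1.1],[0,0,0]],[[0,0,-1.1],[0,0,0]]]'

```text
time: 20.98
tool_pos: [481.6, 266.6, 187.5]
tcp_rot: [180.0, -0.0, 50.0]
ft_force: [-1.0, 0.2, -2.8]
finger_gap: 8.5
grip_force: 98.7
```

Request:
send_rows --steps '[[[0,0,-0.03],[0,0,0]],[[0,0,-0.05],[0,0,0]],[[0,0,-0.06],[0,0,0]]]'

```text
time: 21.35
tool_pos: [481.6, 266.6, 185.6]
tcp_rot: [180.0, -0.0, 50.0]
ft_force: [0.6, -0.3, -2.4]
finger_gap: 8.6
grip_force: 98.7
```

Request:
send_rows --steps '[[[0,0,-0.06],[0,0,0]],[[0,0,-0.11],[0,0,0]],[[0,0,-0.13],[0,0,0]],[[0,0,-0.13],[0,0,0]]]'

```text
time: 21.85
tool_pos: [481.5, 266.6, 181.6]
tcp_rot: [-180.0, 0.0, 50.0]
ft_force: [-0.7, 0.6, -2.6]
finger_gap: 8.7
grip_force: 98.7
```

Request:
send_rows --steps '[[[0,0,-0.02],[0,0,0]],[[0,0,-0.04],[0,0,0]],[[0,0,-0.04],[0,0,0]]]'

```text
time: 22.22
tool_pos: [481.5, 266.6, 180.4]
tcp_rot: [-180.0, 0.0, 50.0]
ft_force: [0.6, 0.9, -2.4]
finger_gap: 9.0
grip_force: 98.7
```

Request:
send_rows --steps '[[[0,0,-0.02],[0,0,0]],[[0,0,-0.03],[0,0,0]],[[0,0,-0.03],[0,0,0]]]'

```text
time: 22.6
tool_pos: [481.6, 266.6, 179.8]
tcp_rot: [180.0, -0.0, 50.0]
ft_force: [-0.8, 0.2, -0.3]
finger_gap: 8.7
grip_force: 98.9
```

Request:
send_rows --steps '[[[0,0,-0.02],[0,0,0]],[[0,0,-0.02],[0,0,0]],[[0,0,-0.02],[0,0,0]]]'

```text
time: 22.98
tool_pos: [481.8, 266.8, 179.7]
tcp_rot: [180.0, -0.1, 50.0]
ft_force: [-2.3, -0.1, 4.9]
finger_gap: 8.6
grip_force: 99.7
```

The tool stands on the foot board. I'm easing the load and then releasing.

Request:
send_rows --steps '[[[-0.01,0,0.02],[0,0,0]],[[-0.01,0,0.02],[0,0,0]],[[-0.01,0,0.02],[0,0,0]]]' --squeeze 25

```text
time: 23.35
tool_pos: [481.4, 266.6, 179.7]
tcp_rot: [180.0, -0.0, 50.0]
ft_force: [-0.2, -0.3, 3.5]
finger_gap: 8.8
grip_force: 99.3
```

Request:
send_rows --steps '[[[0,0,0],[0,0,0]],[[0,0,0],[0,0,0]],[[0,0,0],[0,0,0]],[[0,0,0],[0,0,0]]]' --fingers 0.55

```text
time: 23.85
tool_pos: [481.2, 266.6, 179.5]
tcp_rot: [-180.0, 0.0, 50.0]
ft_force: [0.1, -0.1, 0.3]
finger_gap: 38.4
grip_force: 0.0
```

Released. I'm going straight up, clear of the blade top at about 250, then away towards −y.

Request:
send_rows --steps '[[[0,0,0.3],[0,0,0]],[[0,0,1],[0,0,0]],[[0,0,2],[0,0,0]],[[0,0,3],[0,0,0]],[[0,0,4],[0,0,0]],[[0,0,4.5],[0,0,0]],[[0,0,4.5],[0,0,0]],[[0,0,4.5],[0,0,0]]]'

```text
time: 24.85
tool_pos: [480.8, 266.4, 313.1]
tcp_rot: [-179.9, 0.1, 50.0]
ft_force: [-0.2, 0.1, -0.4]
finger_gap: 38.5
grip_force: 0.0
```

Request:
send_rows --steps '[[[0,-1.5,0],[0,0,0]],[[0,-3,0],[0,0,0]],[[0,-5,0],[0,0,0]],[[0,-7,0],[0,0,0]],[[0,-8,0],[0,0,0]],[[0,-8,0],[0,0,0]],[[0,-8,0],[0,0,0]]]'

```text
time: 25.72
tool_pos: [480.9, 27.1, 313.6]
tcp_rot: [-179.9, 0.0, 50.0]
ft_force: [-1.4, -0.7, 0.2]
finger_gap: 38.7
grip_force: 0.0
```

```bash
python3 - <<'E'
from h import *
a,b=snapshot("side"),snapshot("top");q=sense();print(q['ft_force'],q['tool_pos'],q['time'])
cv2.imwrite("pics/s5.png",np.hstack([cv2.resize(a["img"][110:290,160:310,::-1],(450,540),interpolation=cv2.INTER_CUBIC),cv2.resize(b["img"][170:300,180:264,::-1],(349,540),interpolation=cv2.INTER_CUBIC)]))
E
```

```text
[-0.406537    0.20832048  0.2630029 ] [481.03368222  27.62439096 313.99514081] 25.825
```

View pics/s5.png

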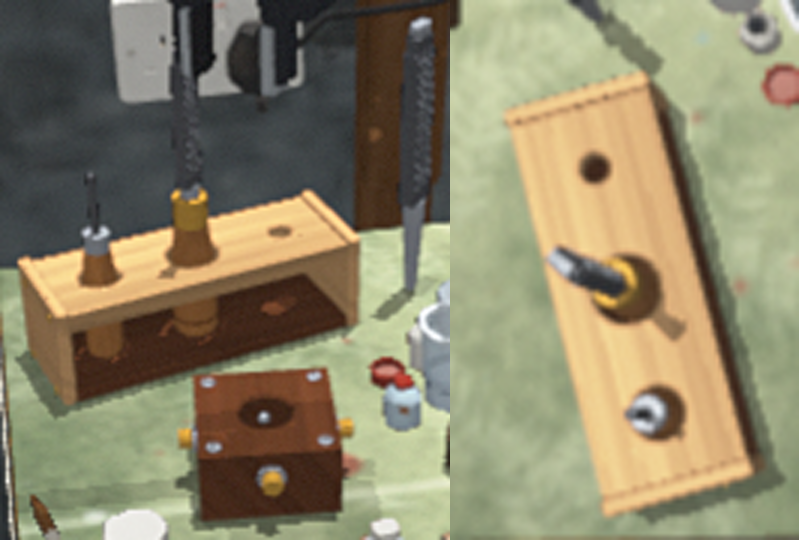

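The finished tool stands upright in the middle hole, with the ferrule at (190,210) left and (615,280) right. The block is empty, and the file and the look-alike rasp stand where they were.

```bash
python3 -c "
from bench import order
print(order.hand_in())"
```

```text
the job is handed in; nothing more can be done
None
```

The small rasp was pushed home in its handle at about 20 N, drawn out of the block by the blade alone, and set upright in the stand's middle hole; I handed the job in at about 26 s with the arm clear, and no verdict came back.

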